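Dock the look-alike tins by weight

ROBOT

A 7-joint arm with a two-finger parallel gripper is mounted at the origin on a cart in front of the work surface, level with it; the furniture and walls round the work are solid. World frame = base frame: x ahead of the robot, y to its left, z up, the work surface at z = 0. Lengths are in m, angles in rad, forces in N, time in s.
With the tool pointing down it reaches from about 0.425 to 0.875 m from the base axis. Payload 4.7 kg.
Tool frame: the origin (TCP) lies at the very end of the fingers, on their centre line; the grasp point (between the pads) lies bot.grip_point_offset behind it (bot.grip_point_offset is the distance from the TCP to the grasp point, in m); z points along the fingers, y is the line along which they close (so a half turn about z gives the same grasp; the last joint's range is limited). The gripper opens to 87 mm and grips with 3 to 60 N. Pads are 19 mm wide; open, the fingers measure 117 mm over their backs; the gripper's body (75 mm by 190 mm) begins 51 mm behind the grasp point.
Start: joints at [1.247, 0.321, -0.07, 1.45, 0.023, 1.371, -0.057], TCP at [0.215, -0.613, 0.198] pointing down, gripper open.
Joint ranges: [-2.86, 2.86], [-0.3, 2.09], [-1.38, 1.24], [0.06, 2.45], [-1.56, 4.7], [0.09, 2.05], [-2.69, 2.69]. Speed limits (rad/s): [2.57, 2.57, 3.14, 3.14, 3.14, 3.14, 3.14].

INTERFACE

Orientations are given as [roll, pitch, yaw] about the fixed x, y, z axes, in that order (R = Rz(yaw) Ry(pitch) Rx(roll)).
In Python, from station import bot gives the robot as it stands. The module is installed in compiled form; this text tells all that it offers.
- The arm moves only by the tool arm_command, never from a script. Its argument "series" is a list of rows, each a list of 7 numbers: the turn, a rotation vector about the tool's x, y, z in rad, then the shift along the tool's x, y, z in m, then the finger opening in m, from 0 to 0.087. In form: [[wx, wy, wz, x, y, z, grip], ...]. A call has 1 to 8 rows; each row is the pose to reach, as a shift and turn from the pose commanded when the call began, along the tool's axes at that moment; what a row does not reach only later rows make up. A row lasts 1/10 s, in which the tool goes at most 50 mm and 8.59 degrees, less where a joint would pass 70% of its speed; a pose out of reach is approached as far as the arm can. A call with a gripper value outside its range is refused whole. The fingers move at their own pace and stop on an object; "squeeze" is the grip in N (left out, the last holds). Time passes only in rows, so rows that repeat a pose let the fingers close. It gives the time, the measured TCP pose, the force, the opening and the grip force at its end, in the units of the state.
- bot.state(): the state, without advancing time (a new reading comes with each control period).
- bot.grab_frame(name): name is "scene" or "top"; returns a dict with "image" (480x640x3 uint8, red, green, blue), "fx", "fy", "cx", "cy" (pixels), "view" (4x4, takes a point from world to camera coordinates). Camera axes: x right, y down, z forward; pixel columns grow to the right and rows downward; lengths in m; the calibration is good to about 2 mm. A picture is of the moment at which its call begins. There is no depth.
- bot.finish_job(): hands the job in; it is judged then, once.
The state is a dict: "time_s": time; "joint_positions": joint angles; "qd": joint speeds; "effort": joint torques, N m; "position": TCP position; "ee_rot": TCP orientation; "contact_force": force on the tool from outside, world axes, zero at the start; "ft_torque": the same for the moment, N m; "finger_gap": finger opening in m; "finger_force": force on a finger pad.
Only numpy, scipy, OpenCV 4.12 (cv2) and the standard library are available. Lean on these libraries where they do the work, as an engineer would, in place of code of your own. Each camera call takes 0.05 s, during which the arm holds its last target. There are 200 camera calls.

TASK

Slide the three look-alike storage tins, without lifting or tipping them, fully home into the three studded bays: the heaviest into the bay with one stud first, then the middle one into the bay with two studs, and last the lightest into the bay with three studs. The tins can only be told apart by how hard they are to push. Leave the garlic, the carton and the spoon where they are.

Things in the scene. Friction and masses are not known exactly. Their poses are not given: they have to be found in the camera images.
- board: fixed wooden stove-top board, 310 mm deep (x) and 440 mm wide (y). Origin: on the range top under the board's middle, z up, x to the back. Its flat front part, on which the tins stand, spans x = -155 to +55 mm at height z = 42 mm; the bays stand behind that
- bay_1: smooth steel floor plate (79 x 78 x 7 mm) of the bay with one raised round stud on the back wall; three bays side by side, 92 mm apart, in any order. Origin: under the plate's middle; x to the back wall. Plate lies 3 mm below the board's front part: a tin drops over the sill at x = -40 mm. Back wall face x = +40 mm, top z = 50 mm. Side walls 80 mm apart, x = -2 to +40 mm only, top z = 32 mm
- bay_2: smooth steel floor plate (79 x 78 x 7 mm) of the bay with two raised round studs on the back wall; three bays side by side, 92 mm apart, in any order. Origin: under the plate's middle; x to the back wall. Plate lies 3 mm below the board's front part: a tin drops over the sill at x = -40 mm. Back wall face x = +40 mm, top z = 50 mm. Side walls 80 mm apart, x = -2 to +40 mm only, top z = 32 mm
- bay_3: smooth steel floor plate (79 x 78 x 7 mm) of the bay with three raised round studs on the back wall; three bays side by side, 92 mm apart, in any order. Origin: under the plate's middle; x to the back wall. Plate lies 3 mm below the board's front part: a tin drops over the sill at x = -40 mm. Back wall face x = +40 mm, top z = 50 mm. Side walls 80 mm apart, x = -2 to +40 mm only, top z = 32 mm
- tin_a: closed aluminium storage tin, round, 72 mm diameter, 58 mm high; three look exactly alike but weigh about 0.75, 0.30 and 0.08 kg. Origin: centre of its underside, z up
- tin_b: closed aluminium storage tin, round, 72 mm diameter, 58 mm high; three look exactly alike but weigh about 0.75, 0.30 and 0.08 kg. Origin: centre of its underside, z up
- tin_c: closed aluminium storage tin, round, 72 mm diameter, 58 mm high; three look exactly alike but weigh about 0.75, 0.30 and 0.08 kg. Origin: centre of its underside, z up
- garlic: garlic bulb, 60 mm wide, 58 mm high, on a rear corner of the board; bystander. Origin: centre of its underside
- match_box: small carton, 36 x 56 x 39 mm, on the other rear corner; bystander. Origin: centre of its underside
- teaspoon: metal teaspoon, 138 x 28 x 12 mm, lying at the right edge of the board; bystander. Origin: centre of its underside
There are look-alikes about, which are no part of the job. What is shaped like the tin_b but green is not meant.

How it is judged:
On the way, in this order (a step that is already met when the one before it is completed fails the run):
1. a tin stands fully home in the bay with one stud (((x of tin_a in the frame of bay_1 between -0.009 and 0.007 m and y of tin_a in the frame of bay_1 between -0.008 and 0.008 m and z of tin_a in the frame of bay_1 below 0.0085 m and angle between tin_a's own z axis and vertical below 0.05 rad) or (x of tin_b in the frame of bay_1 between -0.009 and 0.007 m and y of tin_b in the frame of bay_1 between -0.008 and 0.008 m and z of tin_b in the frame of bay_1 below 0.0085 m and angle between tin_b's own z axis and vertical below 0.05 rad) or (x of tin_c in the frame of bay_1 between -0.009 and 0.007 m and y of tin_c in the frame of bay_1 between -0.008 and 0.008 m and z of tin_c in the frame of bay_1 below 0.0085 m and angle between tin_c's own z axis and vertical below 0.05 rad))), for 0.2 s.
2. a tin stands fully home in the bay with two studs (((x of tin_a in the frame of bay_2 between -0.009 and 0.007 m and y of tin_a in the frame of bay_2 between -0.008 and 0.008 m and z of tin_a in the frame of bay_2 below 0.0085 m and angle between tin_a's own z axis and vertical below 0.05 rad) or (x of tin_b in the frame of bay_2 between -0.009 and 0.007 m and y of tin_b in the frame of bay_2 between -0.008 and 0.008 m and z of tin_b in the frame of bay_2 below 0.0085 m and angle between tin_b's own z axis and vertical below 0.05 rad) or (x of tin_c in the frame of bay_2 between -0.009 and 0.007 m and y of tin_c in the frame of bay_2 between -0.008 and 0.008 m and z of tin_c in the frame of bay_2 below 0.0085 m and angle between tin_c's own z axis and vertical below 0.05 rad))), for 0.2 s.
3. a tin stands fully home in the bay with three studs (((x of tin_a in the frame of bay_3 between -0.009 and 0.007 m and y of tin_a in the frame of bay_3 between -0.008 and 0.008 m and z of tin_a in the frame of bay_3 below 0.0085 m and angle between tin_a's own z axis and vertical below 0.05 rad) or (x of tin_b in the frame of bay_3 between -0.009 and 0.007 m and y of tin_b in the frame of bay_3 between -0.008 and 0.008 m and z of tin_b in the frame of bay_3 below 0.0085 m and angle between tin_b's own z axis and vertical below 0.05 rad) or (x of tin_c in the frame of bay_3 between -0.009 and 0.007 m and y of tin_c in the frame of bay_3 between -0.008 and 0.008 m and z of tin_c in the frame of bay_3 below 0.0085 m and angle between tin_c's own z axis and vertical below 0.05 rad))), for 0.2 s.
At the end, for the whole second after the job is handed in: Each bay holds one tin at rest, flat on its floor, within 8 mm of its middle across and -9 to +7 mm lengthwise; the load on the floor is 5 to 10 N in the one-stud bay (heaviest tin), 1.8 to 4.5 N in the two-stud bay, 0.4 to 1.5 N in the three-stud bay (lightest) (((x of tin_a in the frame of bay_1 between -0.009 and 0.007 m and y of tin_a in the frame of bay_1 between -0.008 and 0.008 m and z of tin_a in the frame of bay_1 below 0.0085 m and angle between tin_a's own z axis and vertical below 0.05 rad) or (x of tin_b in the frame of bay_1 between -0.009 and 0.007 m and y of tin_b in the frame of bay_1 between -0.008 and 0.008 m and z of tin_b in the frame of bay_1 below 0.0085 m and angle between tin_b's own z axis and vertical below 0.05 rad) or (x of tin_c in the frame of bay_1 between -0.009 and 0.007 m and y of tin_c in the frame of bay_1 between -0.008 and 0.008 m and z of tin_c in the frame of bay_1 below 0.0085 m and angle between tin_c's own z axis and vertical below 0.05 rad)) and ((x of tin_a in the frame of bay_2 between -0.009 and 0.007 m and y of tin_a in the frame of bay_2 between -0.008 and 0.008 m and z of tin_a in the frame of bay_2 below 0.0085 m and angle between tin_a's own z axis and vertical below 0.05 rad) or (x of tin_b in the frame of bay_2 between -0.009 and 0.007 m and y of tin_b in the frame of bay_2 between -0.008 and 0.008 m and z of tin_b in the frame of bay_2 below 0.0085 m and angle between tin_b's own z axis and vertical below 0.05 rad) or (x of tin_c in the frame of bay_2 between -0.009 and 0.007 m and y of tin_c in the frame of bay_2 between -0.008 and 0.008 m and z of tin_c in the frame of bay_2 below 0.0085 m and angle between tin_c's own z axis and vertical below 0.05 rad)) and ((x of tin_a in the frame of bay_3 between -0.009 and 0.007 m and y of tin_a in the frame of bay_3 between -0.008 and 0.008 m and z of tin_a in the frame of bay_3 below 0.0085 m and angle between tin_a's own z axis and vertical below 0.05 rad) or (x of tin_b in the frame of bay_3 between -0.009 and 0.007 m and y of tin_b in the frame of bay_3 between -0.008 and 0.008 m and z of tin_b in the frame of bay_3 below 0.0085 m and angle between tin_b's own z axis and vertical below 0.05 rad) or (x of tin_c in the frame of bay_3 between -0.009 and 0.007 m and y of tin_c in the frame of bay_3 between -0.008 and 0.008 m and z of tin_c in the frame of bay_3 below 0.0085 m and angle between tin_c's own z axis and vertical below 0.05 rad)) and contact force between bay_1 and anything else between 5 and 10 N and contact force between bay_2 and anything else between 1.8 and 4.5 N and contact force between bay_3 and anything else between 0.4 and 1.5 N and linear speed of each of tin_a, tin_b, tin_c below 0.02 m/s); the robot touches nothing.
It fails at once if a tin was lifted off the board (z of any of tin_a, tin_b, tin_c in the frame of board above 0.058 m).
It fails at once if a tin was tipped (angle between any of tin_a, tin_b, tin_c's own z axis and vertical above 0.4 rad).
It fails at once if the garlic, the carton or the spoon was shoved aside (distance of any of garlic, match_box, teaspoon from where it was at the start of the episode above 0.025 m).
It also fails if it takes over 72 s, if anything falls off the work surface, if the arm or the gripper's body presses on something with over 40 N, if the wrist force passes 120 N, or if a joint passes its speed limit or range.

## Working session

There is one attempt and no reset: what is moved stays moved. The work goes in short steps, Python scripts to look and compute and a tool call to move; the robot and the scene stay as the last step left them, time stands still between calls to the robot, and variables do not carry over. Pictures are saved under pics/ and viewed, at most 10 in all, crops included, and the job is handed in when it is done.

Besides the shell and the picture viewer there is one more tool, called by a JSON object that holds its "fn" and its "kwargs", one argument or row to a line. arm_command: Moves the arm, as the interface text tells. Its arguments: {"type":"object","properties":{"series":{"type":"array"},"squeeze":{"type":"number"}},"required":["series"]}

```bash
mkdir -p pics
python3 - <<'E'
from station import bot
import cv2,json,numpy as np
print(bot.state(), bot.grip_point_offset)
for n in("scene","top"):
    f=bot.grab_frame(n); cv2.imwrite(f"pics/{n}0.png",f["image"][:,:,::-1])
    print(n,f["fx"],f["fy"],f["cx"],f["cy"],np.round(f["view"],4).tolist())
E
```

```text
{'time_s': 0.0, 'joint_positions': array([ 1.24708621,  0.32179498, -0.07006067,  1.45170609,  0.02261937,
        1.37079074, -0.05690209]), 'qd': array([-0.00015362,  0.0008714 , -0.00014674, -0.00093051, -0.00125602,
       -0.00023108,  0.00120603]), 'effort': array([-1.91778163e-04, -4.91289461e+01, -4.03922852e-01, -3.12528849e+01,
       -6.40218286e-02,  4.39026486e-02,  1.86454999e-04]), 'position': array([ 0.21514963, -0.61271046,  0.19666397]), 'ee_rot': array([-3.13968404e+00,  1.26735953e-04,  3.37820432e-01]), 'contact_force': array([-0.01736223, -0.09127643,  0.0896712 ]), 'ft_torque': array([ 0.02765316,  0.01245969, -0.00840485]), 'finger_force': 0.0, 'finger_gap': 0.08713752391678073} 0.0187
scene 576.9051712632672 576.9051712632672 314.6850578271749 245.33188859807495 [[0.5563, -0.8309, 0.0119, -0.3639], [-0.4413, -0.3075, -0.843, 0.2588], [0.7041, 0.4637, -0.5378, 0.7272], [0.0, 0.0, 0.0, 1.0]]
top 476.31769407665695 476.31769407665695 320.5998639495278 242.1522434356204 [[0.0, -0.9998, 0.0183, -0.079], [-0.99, -0.0026, -0.141, 0.5104], [0.141, -0.0181, -0.9898, 0.8659], [0.0, 0.0, 0.0, 1.0]]
```

View pics/scene0.png

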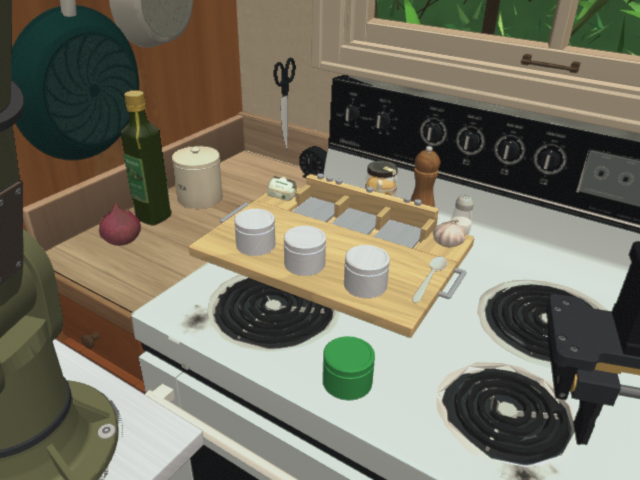

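View pics/top0.png

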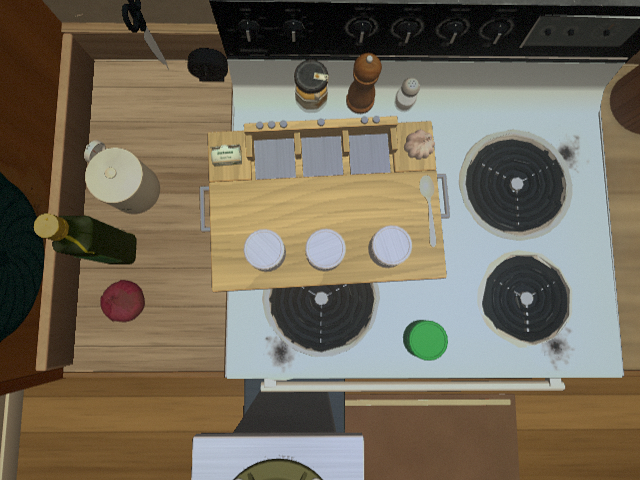

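The views show three tins on the board at top-view (264,250), (325,249) and (391,245), with the green look-alike off the board at (427,340). The bays are at (276,157), (322,156) and (369,154). From left to right they seem to have 3, 1 and 2 studs. I'll measure positions next and zoom in on the studs.

```bash
cat > h.py <<'E'
import cv2,numpy as np
from station import bot
def ray(f,u,v,z):
    V=np.array(f["view"]);R,t=V[:3,:3],V[:3,3]
    o=-R.T@t; d=R.T@np.array([(u-f["cx"])/f["fx"],(v-f["cy"])/f["fy"],1])
    return o+d*(z-o[2])/d[2]
def proj(f,p):
    V=np.array(f["view"]);c=V[:3,:3]@p+V[:3,3]
    return f["fx"]*c[0]/c[2]+f["cx"],f["fy"]*c[1]/c[2]+f["cy"]
def tins(f,lo=190,amin=500):
    hsv=cv2.cvtColor(f["image"],cv2.COLOR_RGB2HSV)
    m=((hsv[...,1]<30)&(hsv[...,2]>lo)).astype(np.uint8)
    b=np.zeros_like(m);b[120:285,205:446]=1;m=cv2.morphologyEx(m*b,cv2.MORPH_OPEN,np.ones((9,9)))
    out=[]
    for c in cv2.findContours(m,0,1)[0]:
        if cv2.contourArea(c)>amin:
            (u,v),r=cv2.minEnclosingCircle(c); out.append((ray(f,u,v,.1).round(4),(round(u),round(v),round(r,1))))
    return sorted(out,key=lambda a:a[1][0])
E
python3 - <<'E'
from h import *
f=bot.grab_frame("top");im=f["image"];hsv=cv2.cvtColor(im,cv2.COLOR_RGB2HSV)
for p in[(264,250),(325,249),(391,245),(276,157),(322,156),(369,154),(300,210)]:print(p,hsv[p[1],p[0]])
for t in tins(f):print(t)
# plates
m=((hsv[...,1]<60)&(hsv[...,2]>110)&(hsv[...,2]<200)).astype(np.uint8);b=np.zeros_like(m);b[125:190,248:400]=1
m=cv2.morphologyEx(m*b,cv2.MORPH_OPEN,np.ones((5,5)))
for c in cv2.findContours(m,0,1)[0]:
    if cv2.contourArea(c)>300:
        q=cv2.boxPoints(cv2.minAreaRect(c));print("plate",cv2.minAreaRect(c),[ray(f,*p,.039)[:2].round(4).tolist() for p in q])
# board front corners
for p in[(212,290),(445,277),(437,122),(207,133)]:print("corner",p,ray(f,*p,.042)[:2].round(4))
cv2.imwrite("pics/crop1.png",cv2.resize(im[110:300,200:455,::-1],None,fx=3.1,fy=3.1,interpolation=2))
s=bot.grab_frame("scene")["image"];cv2.imwrite("pics/crop2.png",cv2.resize(s[165:265,250:450,::-1],None,fx=4,fy=4,interpolation=2))
E
```

```text
(264, 250) [110  32 212]
(325, 249) [113  32 212]
(391, 245) [111  34 212]
(276, 157) [104  22 148]
(322, 156) [112  25 154]
(369, 154) [112  25 152]
(300, 210) [ 21 106 178]
plate ((274.37451171875, 158.61415100097656), (38.963191986083984, 40.222869873046875), 87.51044464111328) [[0.7105, 0.0524], [0.7146, -0.0257], [0.6364, -0.0295], [0.6326, 0.0476]]
plate ((321.7172546386719, 156.193115234375), (39.10886764526367, 39.81352996826172), 86.633544921875) [[0.7155, -0.0394], [0.7208, -0.1171], [0.6422, -0.121], [0.6371, -0.0443]]
plate ((369.1000061035156, 153.6999969482422), (38.91436767578125, 39.45925521850586), 87.39744567871094) [[0.7217, -0.1328], [0.7259, -0.2102], [0.6473, -0.2121], [0.6433, -0.1356]]
corner (212, 290) [0.4198 0.1227]
corner (445, 277) [ 0.4444 -0.3114]
corner (437, 122) [ 0.7487 -0.3068]
corner (207, 133) [0.723  0.1421]
```

View pics/crop1.png

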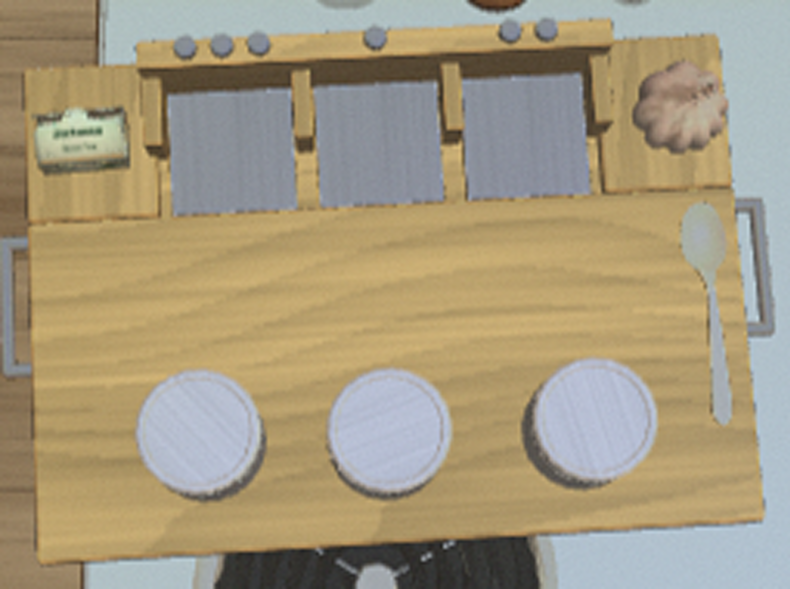

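View pics/crop2.png

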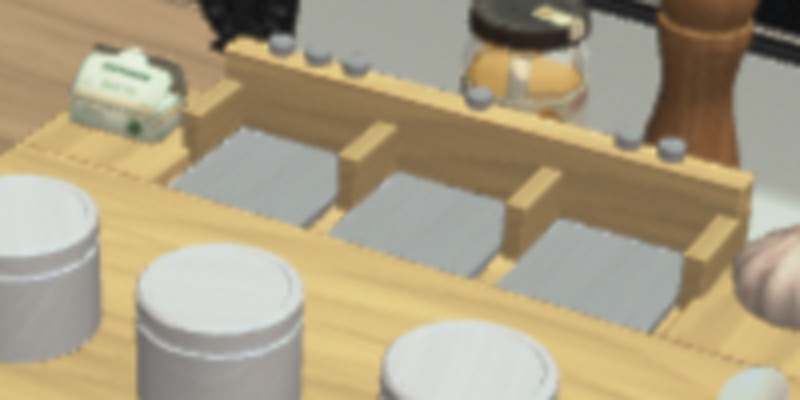

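The studs confirm it: left bay 3, middle 1, right 2. The plate centres are measured. Next I'll set up a board frame.

```bash
sed -i 's/<30)/<55)/; s/lo=190/lo=185/' h.py
cat >> h.py <<'E'
YAW=.0595; O=np.array([.584,-.0861]); RB=np.array([[np.cos(YAW),-np.sin(YAW)],[np.sin(YAW),np.cos(YAW)]])
B=lambda p:RB.T@(np.asarray(p)[:2]-O)
W=lambda p:O+RB@np.asarray(p)
def status(cam=True):
    s=bot.state();print("t",round(s["time_s"],2),"tcp board",B(s["position"]).round(4),"z",s["position"][2].round(4),"rpy",s["ee_rot"].round(3),"F board",(RB.T@s["contact_force"][:2]).round(2),s["contact_force"][2].round(2),"gap",round(s["finger_gap"],4))
    if cam:
        f=bot.grab_frame("top")
        for t in tins(f):print("tin",B(t[0]).round(4),t[1])
        return f
E
python3 - <<'E'
from h import *
from scipy.spatial.transform import Rotation as Ro
for p in[(.6735,.0112),(.6789,-.0804),(.6846,-.1727)]:print("bay",B(p).round(4))
f=status();s=bot.state();R=Ro.from_euler("xyz",s["ee_rot"]).as_matrix()
T=tins(f)
for t in T:
    b=B(t[0]); w=W([b[0]-.075,b[1]])
    for z in(.15,.05):print("shift to 75 mm behind, z",z,(R.T@(np.r_[w,z]-s["position"])).round(4))
Rd=Ro.from_euler("xyz",[np.pi,0,YAW]).as_matrix();print("rotvec",Ro.from_matrix(R.T@Rd).as_rotvec().round(4))
E
```

```text
bay [0.0951 0.0918]
bay [0.0951 0.    ]
bay [ 0.0953 -0.0924]
t 0.2 tcp board [-0.3994 -0.504 ] z 0.1971 rpy [-3.14   0.     0.338] F board [0.61 0.32] -1.4 gap 0.0873
tin [-0.0885  0.1173] (262, 249, 18.8)
tin [-0.0924  0.0076] (324, 248, 18.7)
tin [-0.0941 -0.1108] (392, 245, 19.1)
tin [ 0.0825 -0.2121] (439, 146, 26.7)
shift to 75 mm behind, z 0.15 [ 0.3975 -0.5325  0.0477]
shift to 75 mm behind, z 0.05 [ 0.3975 -0.5325  0.1477]
shift to 75 mm behind, z 0.15 [ 0.3636 -0.4282  0.0476]
shift to 75 mm behind, z 0.05 [ 0.3636 -0.4281  0.1476]
shift to 75 mm behind, z 0.15 [ 0.3295 -0.3148  0.0475]
shift to 75 mm behind, z 0.05 [ 0.3295 -0.3147  0.1475]
shift to 75 mm behind, z 0.15 [ 0.4715 -0.1689  0.0474]
shift to 75 mm behind, z 0.05 [ 0.4715 -0.1688  0.1474]
rotvec [-9.000e-04  2.000e-04  2.784e-01]
```

{"fn": "arm_command", "kwargs": {
  "series": [
    [0, 0, 0.1, 0.035, -0.031, 0.005, 0.04],
    [0, 0, 0.2, 0.07, -0.062, 0.01, 0.04],
    [0, 0, 0.278, 0.105, -0.093, 0.015, 0.04],
    [0, 0, 0.278, 0.14, -0.124, 0.02, 0.04],
    [0, 0, 0.278, 0.175, -0.155, 0.025, 0.04],
    [0, 0, 0.278, 0.21, -0.186, 0.03, 0.04],
    [0, 0, 0.278, 0.245, -0.217, 0.035, 0.04],
    [0, 0, 0.278, 0.28, -0.248, 0.04, 0.04]
  ]
}}

```text
time_s: 1.05
position: [0.398, -0.2848, 0.1577]
ee_rot: [3.141, -0.0, 0.06]
contact_force: [0.2, -0.1, 0.5]
finger_gap: 0.0411
finger_force: 0.0
```

Run:
```python
from h import *
status()
for i in range(4):
    bot.grab_frame("top");status(False)
```

```text
t 1.05 tcp board [-0.1975 -0.1873] z 0.1577 rpy [ 3.141 -0.     0.06 ] F board [ 0.21 -0.11] 0.54 gap 0.0411
tin [-0.0871  0.1142] (264, 248, 19.8)
tin [-0.0928  0.0059] (325, 248, 19.6)
tin [-0.0938 -0.1118] (392, 245, 19.8)
tin [ 0.0816 -0.212 ] (439, 146, 27.2)
t 1.15 tcp board [-0.1943 -0.182 ] z 0.1574 rpy [-3.139e+00 -1.000e-03  7.100e-02] F board [ 0.05 -0.76] 0.19 gap 0.0403
t 1.2 tcp board [-0.1964 -0.1857] z 0.1577 rpy [-3.141 -0.     0.067] F board [-0.63 -0.69] 0.26 gap 0.0401
t 1.25 tcp board [-0.1977 -0.1881] z 0.1578 rpy [3.141 0.    0.063] F board [-0.   -0.73] -0.49 gap 0.0402
t 1.3 tcp board [-0.1985 -0.1895] z 0.1579 rpy [3.141 0.    0.06 ] F board [-0.79 -0.7 ] 0.15 gap 0.0401
```

{"fn": "arm_command", "kwargs": {
  "series": [
    [0, 0, 0, 0.025, -0.04, 0.01, 0.04],
    [0, 0, 0, 0.049, -0.078, 0.03, 0.04],
    [0, 0, 0, 0.049, -0.078, 0.06, 0.04],
    [0, 0, 0, 0.049, -0.078, 0.09, 0.04],
    [0, 0, 0, 0.049, -0.078, 0.107, 0.04],
    [0, 0, 0, 0.049, -0.078, 0.107, 0.04]
  ]
}}

```text
time_s: 1.9
position: [0.4389, -0.2065, 0.0482]
ee_rot: [-3.139, 0.005, 0.057]
contact_force: [0.4, -0.3, 0.5]
finger_gap: 0.04
finger_force: 0.0
```

Run:
```python
from h import *
status()
```

```text
t 1.9 tcp board [-0.152  -0.1116] z 0.0482 rpy [-3.139  0.005  0.057] F board [ 0.42 -0.35] 0.55 gap 0.04
tin [-0.0873  0.1145] (264, 248, 20.1)
tin [-0.0928  0.0063] (325, 248, 20.1)
tin [ 0.0816 -0.212 ] (439, 146, 27.2)
```

{"fn": "arm_command", "kwargs": {
  "series": [
    [0, 0, 0, 0.004, 0, 0, 0.04]
  ]
}}

```text
time_s: 2.05
position: [0.4458, -0.2071, 0.0517]
ee_rot: [3.141, -0.001, 0.057]
contact_force: [-0.3, -0.1, 0.1]
finger_gap: 0.04
finger_force: 0.0
```

{"fn": "arm_command", "kwargs": {
  "series": [
    [0, 0, 0, 0.004, 0, 0, 0.04]
  ]
}}

```text
time_s: 2.15
position: [0.4509, -0.2064, 0.0522]
ee_rot: [3.14, -0.002, 0.058]
contact_force: [0.2, 0.0, 0.7]
finger_gap: 0.04
finger_force: 0.0
```

{"fn": "arm_command", "kwargs": {
  "series": [
    [0, 0, 0, 0.004, 0, 0, 0.04]
  ]
}}

```text
time_s: 2.25
position: [0.4549, -0.2057, 0.052]
ee_rot: [3.14, -0.002, 0.059]
contact_force: [0.2, -0.4, -0.0]
finger_gap: 0.0398
finger_force: 0.0
```

{"fn": "arm_command", "kwargs": {
  "series": [
    [0, 0, 0, 0.004, 0, 0, 0.04]
  ]
}}

```text
time_s: 2.35
position: [0.4581, -0.2052, 0.0515]
ee_rot: [3.141, -0.0, 0.06]
contact_force: [-2.9, -0.7, 1.9]
finger_gap: 0.0399
finger_force: 1.5
```

{"fn": "arm_command", "kwargs": {
  "series": [
    [0, 0, 0, 0.004, 0, 0, 0.04]
  ]
}}

```text
time_s: 2.45
position: [0.4611, -0.2051, 0.0511]
ee_rot: [3.141, 0.002, 0.06]
contact_force: [-3.5, -0.8, 2.7]
finger_gap: 0.0403
finger_force: 2.2
```

{"fn": "arm_command", "kwargs": {
  "series": [
    [0, 0, 0, 0.004, 0, 0, 0.04]
  ]
}}

```text
time_s: 2.55
position: [0.465, -0.2046, 0.0509]
ee_rot: [3.141, 0.002, 0.06]
contact_force: [-4.5, -1.1, 4.1]
finger_gap: 0.0394
finger_force: 2.5
```

{"fn": "arm_command", "kwargs": {
  "series": [
    [0, 0, 0, 0.004, 0, 0, 0.04]
  ]
}}

```text
time_s: 2.65
position: [0.4693, -0.2042, 0.0508]
ee_rot: [3.142, 0.001, 0.06]
contact_force: [-5.9, -0.7, 5.0]
finger_gap: 0.0399
finger_force: 2.5
```

{"fn": "arm_command", "kwargs": {
  "series": [
    [0, 0, 0, 0.004, 0, 0, 0.04]
  ]
}}

```text
time_s: 2.75
position: [0.4735, -0.2038, 0.0508]
ee_rot: [3.142, 0.001, 0.06]
contact_force: [-4.5, 0.5, 4.0]
finger_gap: 0.0402
finger_force: 2.5
```

{"fn": "arm_command", "kwargs": {
  "series": [
    [0, 0, 0, 0.004, 0, 0, 0.04]
  ]
}}

```text
time_s: 2.85
position: [0.4777, -0.2036, 0.0508]
ee_rot: [3.142, 0.001, 0.06]
contact_force: [-5.1, 0.2, 5.1]
finger_gap: 0.0404
finger_force: 2.6
```

{"fn": "arm_command", "kwargs": {
  "series": [
    [0, 0, 0, 0.004, 0, 0, 0.04]
  ]
}}

```text
time_s: 2.95
position: [0.4818, -0.2033, 0.0507]
ee_rot: [-3.142, 0.0, 0.06]
contact_force: [-5.3, -0.7, 4.3]
finger_gap: 0.0402
finger_force: 2.6
```

{"fn": "arm_command", "kwargs": {
  "series": [
    [0, 0, 0, 0.004, 0, 0, 0.04]
  ]
}}

```text
time_s: 3.05
position: [0.4858, -0.203, 0.0507]
ee_rot: [3.142, 0.0, 0.06]
contact_force: [-4.5, -0.2, 4.4]
finger_gap: 0.0401
finger_force: 2.6
```

{"fn": "arm_command", "kwargs": {
  "series": [
    [0, 0, 0, 0.004, 0, 0, 0.04]
  ]
}}

```text
time_s: 3.15
position: [0.4898, -0.2028, 0.0507]
ee_rot: [3.142, 0.0, 0.06]
contact_force: [-4.7, -0.1, 5.1]
finger_gap: 0.04
finger_force: 2.6
```

Run:
```python
from h import *
status()
```

```text
t 3.15 tcp board [-0.1009 -0.1109] z 0.0507 rpy [3.142 0.    0.06 ] F board [-4.73  0.15] 5.07 gap 0.04
tin [-0.0873  0.1145] (264, 248, 20.1)
tin [-0.0931  0.0067] (325, 248, 20.0)
```

{"fn": "arm_command", "kwargs": {
  "series": [
    [0, 0, 0, -0.025, 0, 0, 0.04],
    [0, 0, 0, -0.05, 0, 0, 0.04],
    [0, 0, 0, -0.05, -0.04, 0, 0.04],
    [0, 0, 0, -0.05, -0.08, 0, 0.04],
    [0, 0, 0, -0.05, -0.117, 0, 0.04],
    [0, 0, 0, -0.05, -0.117, 0, 0.04]
  ]
}}

```text
time_s: 3.8
position: [0.4338, -0.0835, 0.0509]
ee_rot: [-3.14, -0.003, 0.068]
contact_force: [0.0, -0.3, 0.2]
finger_gap: 0.0399
finger_force: 0.0
```

{"fn": "arm_command", "kwargs": {
  "series": [
    [0, 0, 0, 0.005, 0, 0, 0.04],
    [0, 0, 0, 0.009, 0, 0, 0.04],
    [0, 0, 0, 0.013, 0, 0, 0.04]
  ]
}}

```text
time_s: 4.1
position: [0.4466, -0.0894, 0.0507]
ee_rot: [-3.142, -0.001, 0.058]
contact_force: [0.1, -0.0, 0.2]
finger_gap: 0.04
finger_force: 0.0
```

{"fn": "arm_command", "kwargs": {
  "series": [
    [0, 0, 0, 0.004, 0, 0, 0.04]
  ]
}}

```text
time_s: 4.2
position: [0.4503, -0.0889, 0.0506]
ee_rot: [-3.141, -0.0, 0.058]
contact_force: [0.5, -0.3, -0.3]
finger_gap: 0.0399
finger_force: 0.0
```

{"fn": "arm_command", "kwargs": {
  "series": [
    [0, 0, 0, 0.004, 0, 0, 0.04]
  ]
}}

```text
time_s: 4.3
position: [0.4521, -0.0882, 0.0502]
ee_rot: [-3.141, 0.004, 0.059]
contact_force: [-8.1, -0.2, 5.3]
finger_gap: 0.0394
finger_force: 3.8
```

{"fn": "arm_command", "kwargs": {
  "series": [
    [0, 0, 0, 0.004, 0, 0, 0.04]
  ]
}}

```text
time_s: 4.4
position: [0.4546, -0.088, 0.05]
ee_rot: [-3.141, 0.007, 0.059]
contact_force: [-8.1, -0.1, 7.3]
finger_gap: 0.0404
finger_force: 4.9
```

{"fn": "arm_command", "kwargs": {
  "series": [
    [0, 0, 0, 0.004, 0, 0, 0.04]
  ]
}}

```text
time_s: 4.5
position: [0.4584, -0.0879, 0.05]
ee_rot: [-3.141, 0.007, 0.059]
contact_force: [-8.3, -0.5, 6.4]
finger_gap: 0.0399
finger_force: 4.5
```

{"fn": "arm_command", "kwargs": {
  "series": [
    [0, 0, 0, 0.004, 0, 0, 0.04]
  ]
}}

```text
time_s: 4.6
position: [0.4625, -0.0877, 0.0501]
ee_rot: [-3.141, 0.007, 0.059]
contact_force: [-8.3, -0.7, 5.2]
finger_gap: 0.0398
finger_force: 4.4
```

{"fn": "arm_command", "kwargs": {
  "series": [
    [0, 0, 0, 0.004, 0, 0, 0.04]
  ]
}}

```text
time_s: 4.7
position: [0.4666, -0.0875, 0.0501]
ee_rot: [-3.141, 0.007, 0.059]
contact_force: [-6.9, -0.5, 5.7]
finger_gap: 0.0398
finger_force: 4.4
```

Run:
```python
from h import *
status()
```

```text
t 4.7 tcp board [-0.1173  0.0056] z 0.0501 rpy [-3.141  0.007  0.059] F board [-6.95 -0.07] 5.72 gap 0.0398
tin [-0.0879  0.1198] (260, 249, 19.1)
tin [-0.0601 -0.1135] (392, 226, 18.8)
tin [ 0.0816 -0.212 ] (439, 146, 27.2)
```

{"fn": "arm_command", "kwargs": {
  "series": [
    [0, 0, 0, -0.02, 0, 0, 0.04],
    [0, 0, 0, -0.034, 0, 0, 0.04],
    [0, 0, 0, -0.034, -0.04, 0, 0.04],
    [0, 0, 0, -0.034, -0.08, 0, 0.04],
    [0, 0, 0, -0.034, -0.11, 0, 0.04],
    [0, 0, 0, -0.034, -0.11, 0, 0.04]
  ]
}}

```text
time_s: 5.35
position: [0.4294, 0.025, 0.051]
ee_rot: [-3.14, -0.001, 0.066]
contact_force: [0.5, -1.1, -0.8]
finger_gap: 0.0402
finger_force: 0.0
```

{"fn": "arm_command", "kwargs": {
  "series": [
    [0, 0, 0, 0.005, 0, 0, 0.04],
    [0, 0, 0, 0.01, 0, 0, 0.04],
    [0, 0, 0, 0.016, 0, 0, 0.04]
  ]
}}

```text
time_s: 5.65
position: [0.4458, 0.0206, 0.0506]
ee_rot: [3.141, -0.0, 0.057]
contact_force: [0.2, -0.2, 0.4]
finger_gap: 0.04
finger_force: 0.0
```

{"fn": "arm_command", "kwargs": {
  "series": [
    [0, 0, 0, 0.004, 0, 0, 0.04]
  ]
}}

```text
time_s: 5.75
position: [0.4499, 0.0212, 0.0507]
ee_rot: [-3.141, -0.0, 0.058]
contact_force: [-0.6, -1.6, 0.2]
finger_gap: 0.0396
finger_force: 0.3
```

{"fn": "arm_command", "kwargs": {
  "series": [
    [0, 0, 0, 0.004, 0, 0, 0.04]
  ]
}}

```text
time_s: 5.85
position: [0.4533, 0.0217, 0.0505]
ee_rot: [-3.141, 0.001, 0.059]
contact_force: [-0.9, -0.2, 0.3]
finger_gap: 0.0398
finger_force: 0.4
```

{"fn": "arm_command", "kwargs": {
  "series": [
    [0, 0, 0, 0.004, 0, 0, 0.04]
  ]
}}

```text
time_s: 5.95
position: [0.4571, 0.0222, 0.0505]
ee_rot: [-3.142, 0.001, 0.059]
contact_force: [-1.8, -0.1, 0.6]
finger_gap: 0.0402
finger_force: 0.4
```

{"fn": "arm_command", "kwargs": {
  "series": [
    [0, 0, 0, 0.004, 0, 0, 0.04]
  ]
}}

```text
time_s: 6.05
position: [0.4612, 0.0227, 0.0506]
ee_rot: [-3.142, 0.0, 0.06]
contact_force: [-0.8, -0.5, -0.0]
finger_gap: 0.04
finger_force: 0.3
```

{"fn": "arm_command", "kwargs": {
  "series": [
    [0, 0, 0, 0.004, 0, 0, 0.04]
  ]
}}

```text
time_s: 6.15
position: [0.4653, 0.0231, 0.0507]
ee_rot: [3.142, 0.0, 0.06]
contact_force: [-0.8, -0.3, -0.7]
finger_gap: 0.0401
finger_force: 0.2
```

{"fn": "arm_command", "kwargs": {
  "series": [
    [0, 0, 0, 0.004, 0, 0, 0.04]
  ]
}}

```text
time_s: 6.25
position: [0.4693, 0.0234, 0.0507]
ee_rot: [3.142, 0.0, 0.06]
contact_force: [-0.6, -0.5, -1.4]
finger_gap: 0.0402
finger_force: 0.2
```

Run:
```python
from h import *
status()
```

```text
t 6.25 tcp board [-0.108   0.1161] z 0.0507 rpy [3.142 0.    0.06 ] F board [-0.67 -0.51] -1.4 gap 0.0402
tin [-0.0757  0.0053] (325, 238, 19.7)
tin [-0.0604 -0.1096] (389, 226, 19.8)
tin [ 0.0816 -0.212 ] (439, 146, 27.2)
```

Push forces were about 8 N for the middle tin, 5 N for the right and 0.7 N for the left, with finger forces of 4.4, 2.6 and 0.3. So middle is heaviest, right is the middle weight and left is lightest. Each tin already faces its own bay. I'll push the heavy one first.

{"fn": "arm_command", "kwargs": {
  "series": [
    [0, 0, 0, -0.02, 0, 0, 0.046],
    [0, 0, 0, -0.042, 0, 0, 0.046],
    [0, 0, 0, -0.042, 0.04, 0, 0.046],
    [0, 0, 0, -0.042, 0.08, 0, 0.046],
    [0, 0, 0, -0.042, 0.111, 0, 0.046],
    [0, 0, 0, -0.042, 0.111, 0, 0.046]
  ]
}}

```text
time_s: 6.9
position: [0.4338, -0.0946, 0.0509]
ee_rot: [3.14, -0.001, 0.053]
contact_force: [0.7, 0.3, 0.2]
finger_gap: 0.0462
finger_force: 0.0
```

{"fn": "arm_command", "kwargs": {
  "series": [
    [0, 0, 0, 0.008, 0, 0, 0.046],
    [0, 0, 0, 0.016, 0, 0, 0.046],
    [0, 0, 0, 0.024, 0, 0, 0.046],
    [0, 0, 0, 0.032, 0, 0, 0.046],
    [0, 0, 0, 0.04, 0, 0, 0.046],
    [0, 0, 0, 0.048, 0.001, 0, 0.046],
    [0, 0, 0, 0.056, 0.002, 0, 0.046],
    [0, 0, 0, 0.064, 0.003, 0, 0.046]
  ]
}}

```text
time_s: 7.7
position: [0.4949, -0.0886, 0.0502]
ee_rot: [-3.141, 0.008, 0.06]
contact_force: [-8.8, -0.4, 8.2]
finger_gap: 0.0461
finger_force: 5.3
```

{"fn": "arm_command", "kwargs": {
  "series": [
    [0, 0, 0, 0.008, 0.001, 0, 0.046],
    [0, 0, 0, 0.016, 0.002, 0, 0.046],
    [0, 0, 0, 0.024, 0.002, 0, 0.046],
    [0, 0, 0, 0.032, 0.002, 0, 0.046],
    [0, 0, 0, 0.04, 0.002, 0, 0.046],
    [0, 0, 0, 0.048, 0.002, 0, 0.046],
    [0, 0, 0, 0.056, 0.002, 0, 0.046],
    [0, 0, 0, 0.064, 0.002, 0, 0.046]
  ]
}}

```text
time_s: 8.5
position: [0.5591, -0.0875, 0.0503]
ee_rot: [3.141, 0.007, 0.06]
contact_force: [-9.2, -0.4, 7.3]
finger_gap: 0.0459
finger_force: 5.2
```

Run:
```python
from h import *
f=status();cv2.imwrite("pics/top1.png",cv2.resize(f["image"][110:300,200:455,::-1],None,fx=3,fy=3,interpolation=2))
```

```text
t 8.5 tcp board [-0.0249  0.0001] z 0.0503 rpy [3.141 0.007 0.06 ] F board [-9.19  0.1 ] 7.28 gap 0.0459
tin [-0.0673  0.1165] (262, 237, 19.9)
tin [ 0.0816 -0.212 ] (439, 146, 27.2)
```

View pics/top1.png

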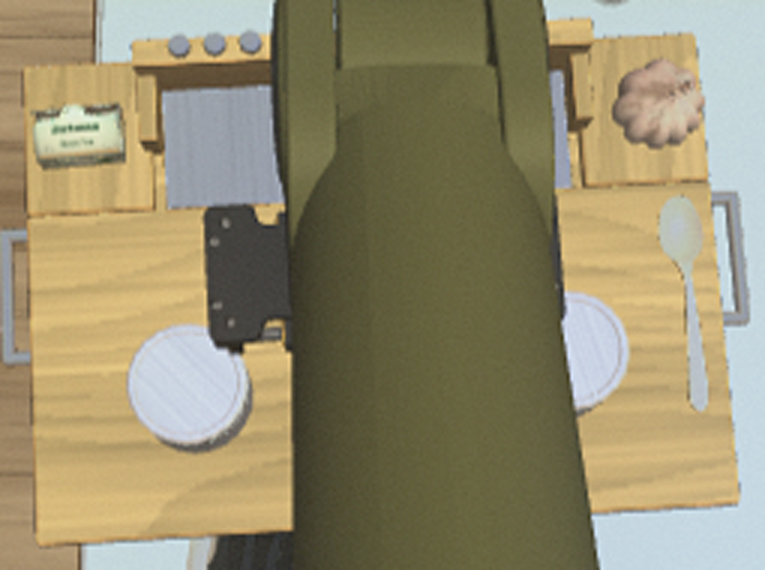

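The picture shows the arm over the middle tin, with the left tin at crop (188,387), the right at (580,352) and the bystanders untouched. I'll keep pushing.

{"fn": "arm_command", "kwargs": {
  "series": [
    [0, 0, 0, 0.008, 0, 0, 0.046],
    [0, 0, 0, 0.016, 0, 0, 0.046],
    [0, 0, 0, 0.024, 0, 0, 0.046],
    [0, 0, 0, 0.032, 0, 0, 0.046],
    [0, 0, 0, 0.04, 0, 0, 0.046],
    [0, 0, 0, 0.048, 0, 0, 0.046],
    [0, 0, 0, 0.056, 0, 0, 0.046],
    [0, 0, 0, 0.062, 0, 0, 0.046]
  ]
}}

```text
time_s: 9.35
position: [0.6238, -0.0832, 0.0499]
ee_rot: [-3.141, 0.001, 0.06]
contact_force: [-1.9, -0.5, -1.6]
finger_gap: 0.0459
finger_force: 1.2
```

{"fn": "arm_command", "kwargs": {
  "series": [
    [0, 0, 0, 0.004, 0, 0, 0.046],
    [0, 0, 0, 0.008, 0, 0, 0.046]
  ]
}}

```text
time_s: 9.55
position: [0.6316, -0.083, 0.0502]
ee_rot: [-3.141, 0.001, 0.06]
contact_force: [-1.6, -0.2, -1.5]
finger_gap: 0.0462
finger_force: 1.2
```

{"fn": "arm_command", "kwargs": {
  "series": [
    [0, 0, 0, 0.003, 0, 0, 0.046],
    [0, 0, 0, 0.006, 0, 0, 0.046]
  ]
}}

```text
time_s: 9.75
position: [0.6377, -0.0828, 0.0506]
ee_rot: [3.141, 0.0, 0.06]
contact_force: [-1.5, -0.1, -2.3]
finger_gap: 0.0462
finger_force: 1.2
```

Run:
```python
from h import *
status()
```

```text
t 9.75 tcp board [0.0538 0.0001] z 0.0506 rpy [3.141 0.    0.06 ] F board [-1.53 -0.02] -2.31 gap 0.0462
tin [-0.0676  0.1165] (262, 237, 20.2)
tin [ 0.0816 -0.212 ] (439, 146, 27.2)
```

{"fn": "arm_command", "kwargs": {
  "series": [
    [0, 0, 0, 0.002, 0, 0, 0.046],
    [0, 0, 0, -0.02, 0, 0, 0.046],
    [0, 0, 0, -0.06, 0, 0, 0.046],
    [0, 0, 0, -0.1, 0, 0, 0.046],
    [0, 0, 0, -0.14, 0, 0, 0.046],
    [0, 0, 0, -0.176, 0, 0, 0.046],
    [0, 0, 0, -0.176, 0.04, 0, 0.046],
    [0, 0, 0, -0.176, 0.08, 0, 0.046]
  ]
}}

```text
time_s: 10.6
position: [0.4672, -0.1738, 0.0521]
ee_rot: [3.138, -0.003, 0.063]
contact_force: [1.1, -0.8, 0.9]
finger_gap: 0.0462
finger_force: 0.0
```

{"fn": "arm_command", "kwargs": {
  "series": [
    [0, 0, 0, 0, 0.031, 0, 0.046],
    [0, 0, 0, 0, 0.031, 0, 0.046]
  ]
}}

```text
time_s: 10.8
position: [0.4694, -0.2101, 0.0519]
ee_rot: [3.138, -0.003, 0.053]
contact_force: [0.2, 0.3, 0.1]
finger_gap: 0.0459
finger_force: 0.0
```

Run:
```python
from h import *
f=status();cv2.imwrite("pics/top2.png",cv2.resize(f["image"][110:300,200:455,::-1],None,fx=3,fy=3,interpolation=2))
for x in(.0865,.095,.099):
  print(x,proj(f,np.r_[W([x,0]),.097]))
```

```text
t 10.8 tcp board [-0.1217 -0.117 ] z 0.0519 rpy [ 3.138e+00 -3.000e-03  5.300e-02] F board [0.18 0.27] 0.1 gap 0.0459
tin [-0.0677  0.1165] (262, 237, 20.2)
tin [0.092  0.0003] (322, 147, 19.3)
tin [ 0.0816 -0.212 ] (439, 146, 27.2)
0.0865 (np.float64(322.6647999980454), np.float64(150.42813252509418))
0.095 (np.float64(322.3845418123547), np.float64(145.93818682575022))
0.099 (np.float64(322.25292100086455), np.float64(143.82952300550247))
```

View pics/top2.png

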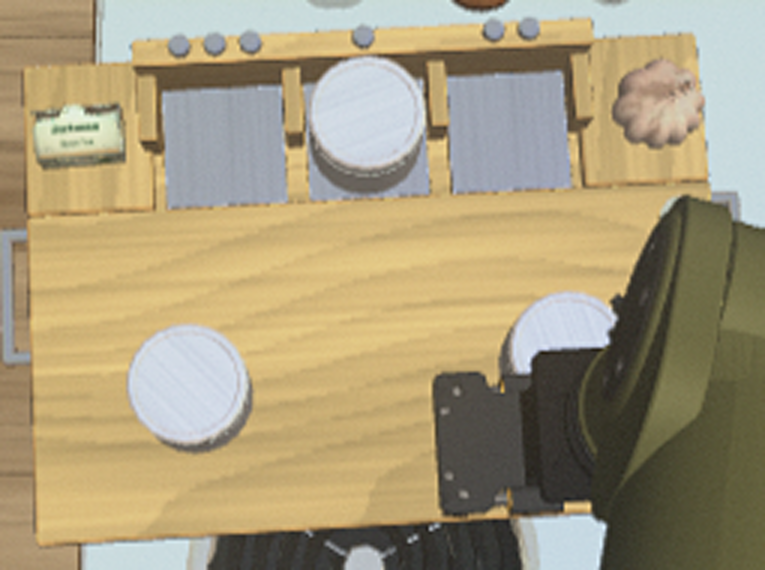

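The heavy tin sits at crop (367,113), about board x 0.092, y 0. That is 3 mm short of the bay's middle, so it's within tolerance and home. Now the right tin goes to the two-stud bay.

{"fn": "arm_command", "kwargs": {
  "series": [
    [0, 0, 0, 0.008, 0, 0, 0.046],
    [0, 0, 0, 0.016, 0, 0, 0.046],
    [0, 0, 0, 0.024, 0, 0, 0.046],
    [0, 0, 0, 0.032, -0.001, 0, 0.046],
    [0, 0, 0, 0.04, -0.002, 0, 0.046],
    [0, 0, 0, 0.048, -0.0035, 0, 0.046],
    [0, 0, 0, 0.056, -0.005, 0, 0.046],
    [0, 0, 0, 0.064, -0.0065, 0, 0.046]
  ]
}}

```text
time_s: 11.65
position: [0.5326, -0.1937, 0.0507]
ee_rot: [3.142, 0.0, 0.06]
contact_force: [-4.1, -0.4, 1.8]
finger_gap: 0.0458
finger_force: 1.9
```

{"fn": "arm_command", "kwargs": {
  "series": [
    [0, 0, 0, 0.008, -0.0017, 0, 0.046],
    [0, 0, 0, 0.016, -0.0034, 0, 0.046],
    [0, 0, 0, 0.024, -0.005, 0, 0.046],
    [0, 0, 0, 0.032, -0.0067, 0, 0.046],
    [0, 0, 0, 0.04, -0.0084, 0, 0.046],
    [0, 0, 0, 0.048, -0.01, 0, 0.046],
    [0, 0, 0, 0.056, -0.0115, 0, 0.046],
    [0, 0, 0, 0.064, -0.012, 0, 0.046]
  ]
}}

```text
time_s: 12.45
position: [0.5958, -0.1775, 0.0508]
ee_rot: [-3.141, 0.0, 0.06]
contact_force: [-4.4, 0.2, 4.0]
finger_gap: 0.0461
finger_force: 2.3
```

Run:
```python
from h import *
status()
```

```text
t 12.45 tcp board [ 0.0064 -0.092 ] z 0.0508 rpy [-3.141  0.     0.06 ] F board [-4.35  0.49] 4.0 gap 0.0461
tin [-0.0677  0.1163] (262, 238, 20.4)
tin [ 0.0934 -0.0002] (323, 146, 19.7)
```

{"fn": "arm_command", "kwargs": {
  "series": [
    [0, 0, 0, 0.008, 0, 0, 0.046],
    [0, 0, 0, 0.016, 0, 0, 0.046],
    [0, 0, 0, 0.024, 0, 0, 0.046],
    [0, 0, 0, 0.032, 0, 0, 0.046],
    [0, 0, 0, 0.04, 0, 0, 0.046],
    [0, 0, 0, 0.044, 0, 0, 0.046],
    [0, 0, 0, 0.048, 0, 0, 0.046],
    [0, 0, 0, 0.05, 0, 0, 0.046]
  ]
}}

```text
time_s: 13.3
position: [0.6455, -0.1749, 0.0506]
ee_rot: [-3.142, 0.0, 0.06]
contact_force: [-1.1, -0.6, -0.7]
finger_gap: 0.0461
finger_force: 0.7
```

{"fn": "arm_command", "kwargs": {
  "series": [
    [0, 0, 0, 0, 0, 0, 0.046],
    [0, 0, 0, -0.02, 0, 0, 0.046],
    [0, 0, 0, -0.06, 0, 0, 0.046],
    [0, 0, 0, -0.1, 0, 0, 0.046],
    [0, 0, 0, -0.14, 0, 0, 0.046],
    [0, 0, 0, -0.18, 0, 0, 0.046],
    [0, 0, 0, -0.18, -0.04, 0, 0.046],
    [0, 0, 0, -0.18, -0.08, 0, 0.046]
  ]
}}

```text
time_s: 14.1
position: [0.4599, -0.107, 0.0513]
ee_rot: [3.14, -0.002, 0.054]
contact_force: [0.5, 0.8, 0.3]
finger_gap: 0.046
finger_force: 0.0
```

{"fn": "arm_command", "kwargs": {
  "series": [
    [0, 0, 0, 0, -0.04, 0, 0.046],
    [0, 0, 0, 0, -0.08, 0, 0.046],
    [0, 0, 0, 0, -0.12, 0, 0.046],
    [0, 0, 0, 0, -0.129, 0, 0.046],
    [0, 0, 0, 0, -0.129, 0, 0.046]
  ]
}}

```text
time_s: 14.6
position: [0.4532, 0.0244, 0.0512]
ee_rot: [3.141, -0.001, 0.064]
contact_force: [-0.4, -1.2, 0.8]
finger_gap: 0.0462
finger_force: 0.0
```

Run:
```python
from h import *
status()
```

```text
t 14.6 tcp board [-0.124   0.1181] z 0.0512 rpy [ 3.141e+00 -1.000e-03  6.400e-02] F board [-0.43 -1.18] 0.75 gap 0.0462
tin [0.0924 0.0004] (322, 147, 19.0)
tin [ 0.0919 -0.0904] (372, 145, 18.7)
tin [ 0.0816 -0.212 ] (439, 146, 27.2)
```

{"fn": "arm_command", "kwargs": {
  "series": [
    [0, 0, 0, 0.008, 0, 0, 0.046],
    [0, 0, 0, 0.016, 0, 0, 0.046],
    [0, 0, 0, 0.024, 0.001, 0, 0.046],
    [0, 0, 0, 0.032, 0.003, 0, 0.046],
    [0, 0, 0, 0.04, 0.005, 0, 0.046],
    [0, 0, 0, 0.048, 0.007, 0, 0.046],
    [0, 0, 0, 0.056, 0.009, 0, 0.046],
    [0, 0, 0, 0.064, 0.011, 0, 0.046]
  ]
}}

```text
time_s: 15.45
position: [0.5182, 0.0155, 0.0506]
ee_rot: [3.142, 0.0, 0.06]
contact_force: [-0.7, -0.3, -0.4]
finger_gap: 0.046
finger_force: 0.4
```

{"fn": "arm_command", "kwargs": {
  "series": [
    [0, 0, 0, 0.008, 0.002, 0, 0.046],
    [0, 0, 0, 0.016, 0.004, 0, 0.046],
    [0, 0, 0, 0.024, 0.006, 0, 0.046],
    [0, 0, 0, 0.032, 0.008, 0, 0.046],
    [0, 0, 0, 0.04, 0.01, 0, 0.046],
    [0, 0, 0, 0.048, 0.012, 0, 0.046],
    [0, 0, 0, 0.056, 0.0135, 0, 0.046],
    [0, 0, 0, 0.064, 0.014, 0, 0.046]
  ]
}}

```text
time_s: 16.25
position: [0.5829, 0.0053, 0.0507]
ee_rot: [3.141, 0.0, 0.06]
contact_force: [-1.1, -0.3, 1.1]
finger_gap: 0.046
finger_force: 0.5
```

Run:
```python
from h import *
status()
```

```text
t 16.25 tcp board [0.0043 0.0913] z 0.0507 rpy [3.141 0.    0.06 ] F board [-1.15 -0.24] 1.09 gap 0.046
tin [0.0923 0.0003] (322, 147, 19.1)
tin [ 0.0927 -0.0911] (372, 144, 19.0)
tin [ 0.0816 -0.212 ] (439, 146, 27.2)
```

{"fn": "arm_command", "kwargs": {
  "series": [
    [0, 0, 0, 0.008, 0, 0, 0.046],
    [0, 0, 0, 0.016, 0, 0, 0.046],
    [0, 0, 0, 0.024, 0, 0, 0.046],
    [0, 0, 0, 0.032, 0, 0, 0.046],
    [0, 0, 0, 0.04, 0, 0, 0.046],
    [0, 0, 0, 0.046, 0, 0, 0.046],
    [0, 0, 0, 0.05, 0, 0, 0.046],
    [0, 0, 0, 0.052, 0, 0, 0.046]
  ]
}}

```text
time_s: 17.1
position: [0.6345, 0.0088, 0.0507]
ee_rot: [-3.141, 0.0, 0.06]
contact_force: [0.5, -1.2, -0.1]
finger_gap: 0.0459
finger_force: 0.0
```

{"fn": "arm_command", "kwargs": {
  "series": [
    [0, 0, 0, 0, 0, 0, 0.046],
    [0, 0, 0, -0.02, 0, 0, 0.046],
    [0, 0, 0, -0.06, 0, 0, 0.046],
    [0, 0, 0, -0.1, 0, 0, 0.046],
    [0, 0, 0, -0.14, 0, -0.03, 0.046],
    [0, 0, 0, -0.16, 0.03, -0.06, 0.046],
    [0, 0, 0, -0.17, 0.07, -0.09, 0.046],
    [0, 0, 0, -0.17, 0.07, -0.09, 0.046]
  ]
}}

```text
time_s: 17.9
position: [0.4698, -0.0779, 0.1449]
ee_rot: [3.135, -0.007, 0.051]
contact_force: [1.0, -0.7, -0.4]
finger_gap: 0.0461
finger_force: 0.0
```

Run:
```python
from h import *
f=status();cv2.imwrite("pics/top3.png",cv2.resize(f["image"][110:300,200:455,::-1],None,fx=3,fy=3,interpolation=2))
s=bot.grab_frame("scene")["image"];cv2.imwrite("pics/scene3.png",cv2.resize(s[150:280,200:480,::-1],None,fx=2.8,fy=2.8,interpolation=2))
```

```text
t 17.9 tcp board [-0.1135  0.015 ] z 0.1449 rpy [ 3.135 -0.007  0.051] F board [ 0.99 -0.8 ] -0.43 gap 0.0461
tin [0.0932 0.0924] (271, 149, 18.3)
tin [0.0934 0.002 ] (321, 146, 17.9)
tin [ 0.092  -0.0909] (372, 144, 18.6)
tin [ 0.0816 -0.212 ] (439, 146, 27.2)
```

View pics/top3.png

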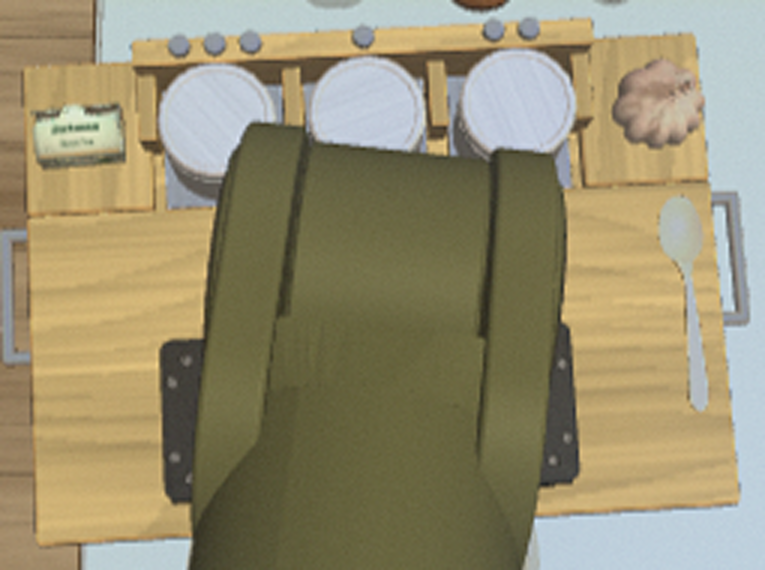

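View pics/scene3.png

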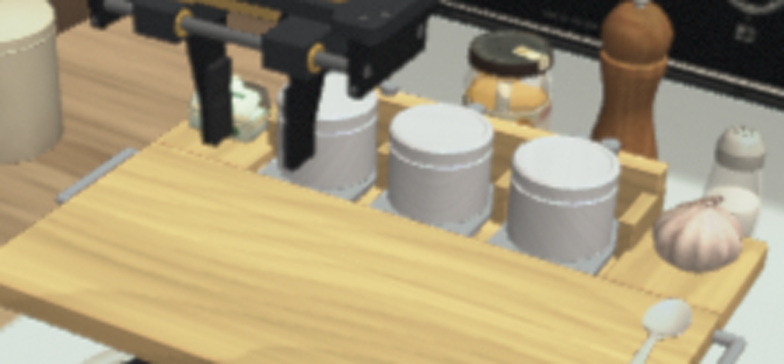

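All three tins are in their bays at crop (218,121), (367,113) and (517,105), about 3 mm short of each bay's middle and within tolerance. They stand flat, the gripper is clear and the bystanders haven't moved. I'll let it settle, then hand in.

{"fn": "arm_command", "kwargs": {
  "series": [
    [0, 0, 0, 0, 0, -0.02, 0.046],
    [0, 0, 0, 0, 0, -0.02, 0.046],
    [0, 0, 0, 0, 0, -0.02, 0.046],
    [0, 0, 0, 0, 0, -0.02, 0.046],
    [0, 0, 0, 0, 0, -0.02, 0.046]
  ]
}}

```text
time_s: 18.5
position: [0.4681, -0.0708, 0.1596]
ee_rot: [-3.141, 0.002, 0.061]
contact_force: [-0.7, -0.0, 1.1]
finger_gap: 0.0457
finger_force: 0.0
```

```bash
python3 -c "
from station import bot
print(bot.finish_job())"
```

```text
the job is handed in; nothing more can be done
None
```

I slid the heaviest tin into the one-stud bay, then the middle one into the two-stud bay and the lightest into the three-stud bay, and handed the job in at about 18.5 s; the camera shows each about 3 mm from its bay's middle and the garlic, carton and spoon unmoved, but no verdict came back.

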